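# Park the index plunger and bring the instrument tray to the inspection stop

## Robot

A 6-joint arm with a two-finger parallel gripper is mounted at the origin on the work surface. World frame = base frame: x ahead of the robot, y to its left, z up, the work surface at z = 0. Lengths are in mm, angles in rad, forces in N, time in s.
With the tool pointing down it reaches from about 300 to 850 mm from the base axis. Payload 4.2 kg.
Tool frame: the origin (TCP) lies on the centre line of the jaws, within the pads' length; the fingertips stand 14 mm ahead of it and the grasp point (between the pads) lies 5 mm behind it; y points along the fingers, z is the direction in which the jaws open and shut, and the axes are right-handed (so a half turn about y gives the same grasp; the last joint's range is limited). The gripper opens to 91 mm and grips with 3 to 60 N. Pads are 32 mm wide; open, the fingers measure 118 mm over their backs; the gripper's body (76 mm by 178 mm) begins 60 mm behind the grasp point.
Start: joints at [1.267, 0.32, 1.565, -0, 1.257, -0.02], TCP at [161.005, 552.014, 227.976] pointing down, gripper open.
Joint ranges: [-3.11, 3.11], [-0.84, 2.01], [0.21, 2.61], [-1.34, 4.49], [0.05, 2.63], [-2.56, 2.56]. Speed limits (rad/s): [2.57, 2.57, 3.14, 3.14, 3.14, 3.14].

## Interface

Orientations are given as a rotation vector (axis times angle).
In Python, from bench import * gives the robot as it stands.
- The arm moves only by the shell command python3 -m pendant 'ROWS' [FORCE]. ROWS is JSON, a list that holds one entry, the list of rows, each a list of 5 numbers: the finger opening in cm, from 0 to 9.12, then the shift along the tool's x, y, z in cm, then the turn about the tool's y in rad. A call has 1 to 20 rows; each row is the pose to reach, as a shift and turn from the pose commanded when the call began, along the tool's axes at that moment; what a row does not reach only later rows make up. A row lasts 1/12 s, in which the tool goes at most 41.7 mm and 7.16 degrees, less where a joint would pass 70% of its speed; a pose out of reach is approached as far as the arm can. A call with a gripper value outside its range is refused whole. The fingers move at their own pace and stop on an object; FORCE is the grip in N (left out, the last holds). Time passes only in rows, so rows that repeat a pose let the fingers close. It gives the time, the measured TCP pose, the force and the opening at its end, in the units of the state.
- sense(): the state, without advancing time (a new reading comes with each control period).
- capture(name): name is "scene" or "top" or "wrist"; returns (picture, depth): 384x512x3 uint8, red, green, blue; 384x512 float32, mm along the optical axis (not along the pixel's ray), 0 where there is no reading.
- camera_params(name): a dict with "fx", "fy", "cx", "cy" (pixels), "world_to_cam" (4x4, takes a point from world to camera coordinates); the wrist camera has in their place "T_tool_cam" (4x4, takes a point from camera to tool coordinates, whose origin is the TCP and whose axes are the tool frame's). Camera axes: x right, y down, z forward; pixel columns grow to the right and rows downward; lengths in mm; the calibration is good to about 2 mm. A picture is of the moment at which its call begins: read the wrist's pose just before it. camera_params takes no time and is no camera call.
- hand_in(): hands the job in, once; it reports no verdict.
The state is a dict: "clock": time; "qpos": joint angles; "qvel": joint speeds; "tau": joint torques, N m; "position": TCP position; "eef_rot": TCP orientation; "contact_force": force on the tool from outside, world axes, zero at the start; "torque": the same for the moment, N m; "opening": opening from 0.0 (shut) to 1.0 (fully open).
Only numpy, scipy, OpenCV 4.12 (cv2) and the standard library are available. Lean on these libraries where they do the work, as an engineer would, in place of code of your own. Each camera call takes 0.05 s, during which the arm holds its last target. There are 200 camera calls.

## Task

The tray carriage of the inspection slide is locked by a sprung index plunger. Pull the plunger's black T-knob up, turn it clockwise until it meets its turning stop and let it down into its rest notch so that it stays retracted, then let go of it; after that slide the carriage by its upright black handle along its rails, away from the plunger, until it meets the stop block, press it firmly home there with about 10 N for a moment, and let go. Be gentle: do not wrench the knob against its turning stop or ram the stop block, and leave the instruments in the tray and everything else on the table as they are.

Things in the scene. Friction and masses are not known exactly. Their poses are not given: they have to be found in the camera images.
- stand: inspection slide: aluminium base 230 x 420 x 12 mm on the table, rails along its y. Origin on the table (base spans x -110..120, y -160..260 mm of its frame); x to its back, y to the stop block's end, z up. Plunger axis at x -55, y -100 mm, on a bracket 55 mm high over x -105..-28, y -125..-75 mm. Lamp bar 62 mm high at x 113, y 110..240 mm.
- sleeve: steel sleeve on the plunger's bracket, 42 mm across; origin on the plunger axis, 55 mm above the table. On it a notched crown (top 78 mm above the table) carries the plunger's 4 mm cross pin, which is parallel to the knob's bar. Clockwise from above: deep wide slot (engaged), flat land, rest notch 6 mm wide and 4 mm deep, high stopping wall. Must never be loaded above 30 N.
- knob (a point): centre of the plunger's black T-knob, the part to grip: an upright bar 44 mm long (its own x), 14 mm thick (its own y), 26 mm high, its middle 98 mm above the table while the plunger is down. At twist 0 the bar lies along the stand's x axis. The crown's walls end 7 mm below the bar.
- lift (a joint): how far the plunger is pulled up, m: 0 = down, locking the carriage; 0.017 = top end. A spring pulls it down with 6 N at 0, rising by 0.25 N per mm. The pin clears the flat land above 0.012; on the land it stands at 0.012 (not parked), seated in the rest notch at 0.008.
- twist (a joint): knob turn, rad, clockwise from above positive, near 0 when engaged. The rest notch's middle lies anywhere in 0.70..1.40 (crown set anew each time, not measured); the pin has some 0.05 rad of play each way. Its far side is the stopping wall, met at any lift: lift, turn gently until it stops, ease down. 0.4 N m against the wall is too much.
- carriage (a joint): how far the carriage has slid along the stand's +y, m; 0 = locked start. It meets the stop block somewhere between 0.100 and 0.130. Sliding friction about 3 N.
- handle (a point): middle of the top of the carriage's upright black handle: a block 32 mm (stand's x) x 16 mm (stand's y) x 50 mm high, top 92 mm above the table, on the steel carriage plate (top 42 mm above the table), 145 mm from the plunger axis at the start. The blue tray begins 45 mm behind the handle's middle, its rim 78 mm above the table.
- bumper (a point): middle of the face of the rubber bumper, 18 mm across, on the carriage's end towards the stop block, 36 mm above the table. It is to touch the stop.
- stop: stop block, dark steel 50 x 30 x 35 mm (top 47 mm above the table), clamped on the base at the slide's +y end, in a different place each time; origin in the middle of the face that the bumper meets, axes as the stand's (y away from the carriage), so the bumper's y here is minus the gap. To be pressed with about 10 N, never above 30.
- forceps_a: steel forceps lying loose in the tray, 125 mm long, 46 mm above the table
- forceps_b: second, shorter steel forceps in the tray, 110 mm long
- dish: shallow round steel bowl, 84 mm across, 30 mm high, on the table behind the slide; a bystander, origin at its underside
- scissors: loose steel scissors lying flat on the table beside the plunger end of the slide, about 135 mm long; a bystander, origin at its underside
- oil: white plastic bottle, 40 mm across, 120 mm high, on the table behind the slide; a bystander, origin at its underside
- tub: loose blue plastic tub, 140 x 100 x 60 mm, open on top; a bystander, origin at its underside
- pot: red plastic pot, 72 mm across the rim, 90 mm high; a bystander, origin at its underside
- jar: steel jar, 70 mm across, 70 mm high; a bystander, origin at its underside
Not all that is in view belongs to the job. What is shaped like the forceps_b but blue is not meant. What is shaped like the forceps_a but purple is not meant.

How it is judged:
By the outcome, as a careful person would: the job done as asked, in the order asked, and still so for the second after the job is handed in, with the robot touching nothing.
It also fails if it takes over 72 s, if anything falls off the work surface, if the arm or the gripper's body presses on something with over 40 N, if the wrist force passes 120 N, or if a joint passes its speed limit or range.

## Working session

There is one attempt and no reset: what is moved stays moved. The work goes in short steps, Python scripts to look and compute and a shell command to move; the robot and the scene stay as the last step left them, time stands still between calls to the robot, and variables do not carry over. Pictures are saved under pics/ and viewed, about 8 in all and at most 12, crops included, and the job is handed in when it is done.

```bash
ls; mkdir -p pics
python3 - <<'E'
from bench import *
import cv2,numpy as np
np.set_printoptions(precision=4,suppress=True)
s=sense();print(s)
for n in("top","scene"):
    p,d=capture(n);cv2.imwrite(f"pics/{n}0.png",p[:,:,::-1]);np.savez(f"{n}0.npz",p=p,d=d);print(n,camera_params(n))
print(camera_params("wrist"))
E
```

```text
pics
{'clock': 0.0, 'qpos': array([ 1.267 ,  0.3203,  1.5657, -0.    ,  1.2574, -0.02  ]), 'qvel': array([ 0.001 , -0.0022, -0.0003, -0.    , -0.0011,  0.0002]), 'tau': array([ -0.0004, -41.2469, -23.1977,   0.0728,   0.0454,  -0.0001]), 'position': array([160.8529, 551.5198, 227.1336]), 'eef_rot': array([-1.561 ,  0.223 , -0.2226]), 'contact_force': array([ 0.429 , -0.0526, -0.3417]), 'torque': array([0.024 , 0.0192, 0.0041]), 'opening': 0.9986448583609151}
top {'fx': 379.224928404541, 'fy': 379.224928404541, 'cx': 254.59011707787576, 'cy': 196.5348450135625, 'world_to_cam': array([[   0.0029,   -0.9999,   -0.0156,   32.3817],
       [  -0.9964,   -0.0016,   -0.0852,  616.6387],
       [   0.0852,    0.0158,   -0.9962, 1269.7886],
       [   0.    ,    0.    ,    0.    ,    1.    ]])}
scene {'fx': 370.7591961889868, 'fy': 370.7591961889868, 'cx': 249.42154112021055, 'cy': 188.98406112647848, 'world_to_cam': array([[  -0.8452,    0.5344,   -0.0001,  515.1163],
       [   0.4082,    0.6455,   -0.6455, -185.2805],
       [  -0.3448,   -0.5456,   -0.7638, 1280.0883],
       [   0.    ,    0.    ,    0.    ,    1.    ]])}
{'fx': 268.9331356931545, 'fy': 268.9331356931545, 'cx': 259.09929282312106, 'cy': 193.74965738212586, 'T_tool_cam': array([[   0.0001,    0.9703,    0.2419,  -67.9275],
       [  -0.0009,   -0.2419,    0.9703, -156.4575],
       [   1.    ,   -0.0003,    0.0008,    1.0456],
       [   0.    ,    0.    ,    0.    ,    1.    ]])}
```

View pics/top0.png

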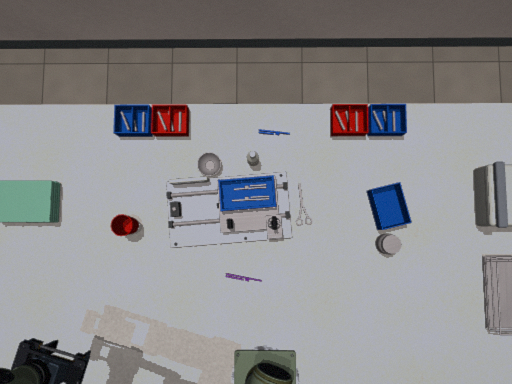

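View pics/scene0.png

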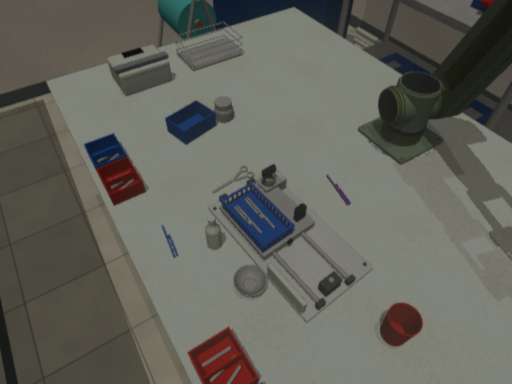

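The top view shows the slide at px (166–292, 172–247), with the knob near (274,226), the handle near (231,224) and the stop block near (176,209). The scene view shows the same layout. Next I measure the dark parts.

```bash
cat > h.py <<'E'
from bench import *
import cv2,numpy as np
np.set_printoptions(precision=4,suppress=True)
from scipy.spatial.transform import Rotation as R
def toworld(cam,uv,z,s=None):
    c=camera_params(cam)
    if cam=="wrist":
        T=np.eye(4);T[:3,:3]=R.from_rotvec(s['eef_rot']).as_matrix();T[:3,3]=s['position'];M=T@c['T_tool_cam']
    else: M=np.linalg.inv(c['world_to_cam'])
    uv=np.atleast_2d(uv).astype(float)
    r=np.c_[(uv[:,0]-c['cx'])/c['fx'],(uv[:,1]-c['cy'])/c['fy'],np.ones(len(uv))]@M[:3,:3].T
    o=M[:3,3]
    return o+r*((z-o[2])/r[:,2])[:,None]
def points(cam,d,s=None):
    c=camera_params(cam)
    if cam=="wrist":
        T=np.eye(4);T[:3,:3]=R.from_rotvec(s['eef_rot']).as_matrix();T[:3,3]=s['position'];M=T@c['T_tool_cam']
    else: M=np.linalg.inv(c['world_to_cam'])
    v,u=np.mgrid[:d.shape[0],:d.shape[1]]
    P=np.stack([(u-c['cx'])/c['fx']*d,(v-c['cy'])/c['fy']*d,d],-1)
    return P@M[:3,:3].T+M[:3,3]
def blobs(m,minA):
    n,l,st,ce=cv2.connectedComponentsWithStats(m.astype(np.uint8))
    return [(l==i) for i in range(1,n) if st[i,4]>=minA]
E
python3 - <<'E'
from h import *
f=np.load("top0.npz");p,d=f['p'],f['d']
P=points("top",d)
roi=np.zeros(d.shape,bool);roi[165:255,155:320]=1
dark=(p.max(2)<60)&roi
for b in blobs(dark,8):
    v,u=np.where(b);print(len(u),u.mean(),v.mean(),u.min(),u.max(),v.min(),v.max(),np.median(P[b],0),P[b][:,2].max())
# base outline: height 5..20 
m=(P[...,2]>7)&(P[...,2]<120)&roi&(np.hypot(P[...,0]-0,P[...,1])>0)
bs=max(blobs(m,50),key=lambda b:b.sum())
rb=cv2.minAreaRect(P[bs][:,:2].astype(np.float32));print(rb)
cv2.imwrite("pics/c1.png",cv2.resize(p[165:255,155:320,::-1],None,fx=4.8,fy=4.8,interpolation=cv2.INTER_CUBIC))
E
```

```text
32 179.125 208.25 178 180 202 215 [576.7568 289.8179  36.1969] 49.035886749890096
65 273.8 222.8153846153846 271 276 217 229 [525.2003 -29.3396 110.5862] 116.67818967959397
51 229.72549019607843 223.2549019607843 227 232 219 228 [525.0343 111.9375  90.7953] 1318.08451864898
((597.3782348632812, 129.14935302734375), (276.9665832519531, 424.65606689453125), 4.867335796356201)
```

View pics/c1.png

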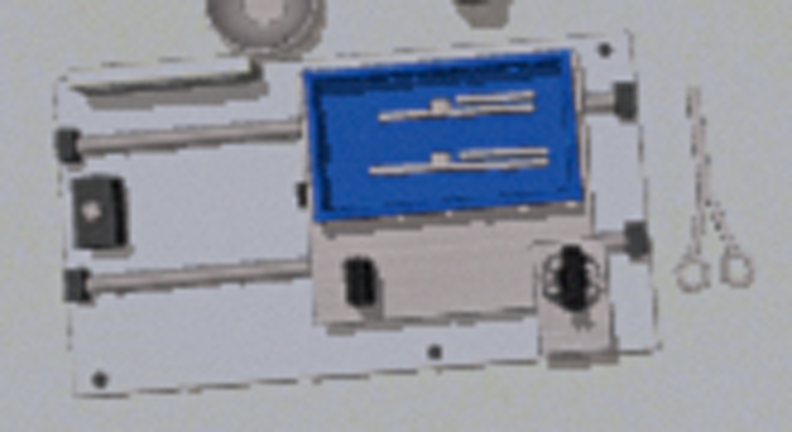

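The crop shows the knob at (570,280), the handle at (360,283), the stop block at (98,212) and the bumper at (302,195). The rails put the stand's yaw at about +5°. Next I work out the move to a point above the knob.

Run:
```python
from h import *
s=sense();A=R.from_rotvec(s['eef_rot']).as_matrix();print(A)
k=toworld("top",[273.8,222.8],108)[0];h=toworld("top",[229.7,223.2],90)[0];print(k,h)
# stand yaw from rail edges in the crop
a=toworld("top",[[155+80/4.8,165+287/4.8],[155+310/4.8,165+267/4.8],[155+80/4.8,165+145/4.8],[155+300/4.8,165+128/4.8]],25)
for i in(0,2): q=a[i]-a[i+1];print(np.arctan2(-q[0],q[1]))
for psi in(.07,.085,.1):
  ys=np.array([-np.sin(psi),np.cos(psi),0]); 
  z=A[:,2];print(psi,"turn",np.arctan2(np.dot(np.cross(z,ys),A[:,1]),np.dot(z,ys)), "h-k stand",np.dot(h-k,[np.cos(psi),np.sin(psi),0]),np.dot(h-k,ys))
print("shift cm",A.T@(np.array([k[0],k[1],210])-s['position'])/10)
```

```text
[[ 0.96   -0.0005  0.28  ]
 [-0.28   -0.0014  0.96  ]
 [-0.     -1.     -0.0015]]
[525.8269 -28.8877 108.    ] [524.4485 113.0326  90.    ]
0.0890961254725195
0.0788043375918159
0.07 turn -0.3537908396055113 h-k stand 8.55130481397007 141.66920740753292
0.085 turn -0.36879085160326763 h-k stand 10.675301233296594 141.5250051583761
0.1 turn -0.38379086323498135 h-k stand 12.796895754881717 141.3489603801128
shift cm [ 51.2915   1.7898 -45.506 ]
```

```bash
r='[9.1,51.3,2.8,-45.5,-0.37]'; python3 -m pendant '[[[9.1,12,1,-11,-0.1],[9.1,24,2,-22,-0.2],[9.1,36,2.8,-32,-0.3],[9.1,51.3,2.8,-45.5,-0.37],[9.1,51.3,2.8,-45.5,-0.37],[9.1,51.3,2.8,-45.5,-0.37],[9.1,51.3,2.8,-45.5,-0.37],[9.1,51.3,2.8,-45.5,-0.37],[9.1,51.3,2.8,-45.5,-0.37],[9.1,51.3,2.8,-45.5,-0.37],[9.1,51.3,2.8,-45.5,-0.37],[9.1,51.3,2.8,-45.5,-0.37],[9.1,51.3,2.8,-45.5,-0.37],[9.1,51.3,2.8,-45.5,-0.37],[9.1,51.3,2.8,-45.5,-0.37],[9.1,51.3,2.8,-45.5,-0.37],[9.1,51.3,2.8,-45.5,-0.37],[9.1,51.3,2.8,-45.5,-0.37],[9.1,51.3,2.8,-45.5,-0.37],[9.1,51.3,2.8,-45.5,-0.37]]]'
```

```text
clock: 1.77
position: [525.2, -27.7, 199.5]
eef_rot: [-1.569, -0.067, 0.069]
contact_force: [-0.3, 0.9, -0.5]
opening: 0.998
```

Run:
```python
from h import *
s=sense();p,d=capture("wrist");np.savez("w1.npz",p=p,d=d)
cv2.imwrite("pics/w1.png",p[:,:,::-1])
print(s['position'],s['eef_rot'],s['qpos'])
P=points("wrist",d,s)
dark=(p.max(2)<60)
for b in blobs(dark&(P[...,2]>50)&(P[...,2]<135),40):
    v,u=np.where(b);print(len(u),u.min(),u.max(),v.min(),v.max(),np.median(P[b],0))
    t=b&(P[...,2]>np.percentile(P[b][:,2],80)-4)
    q=P[t][:,:2].astype(np.float32);print("  top",t.sum(),cv2.minAreaRect(q),np.median(P[t],0))
```

```text
[525.2214 -27.7172 199.5459] [-1.5688 -0.0666  0.0689] [-0.075   0.2641  1.7195  0.0008  1.1596 -1.7324]
759 245 271 174 224 [524.6111 -28.4733 110.0851]
  top 594 ((527.9212036132812, -27.365066528320312), (43.51102066040039, 13.18027400970459), 4.4113006591796875) [526.1154 -27.9764 110.3214]
900 374 406 185 221 [523.9039 111.1046  85.4986]
  top 420 ((525.4439697265625, 116.36373138427734), (30.949796676635742, 14.419816970825195), 4.764206886291504) [524.4937 115.3068  91.4357]
```

View pics/w1.png

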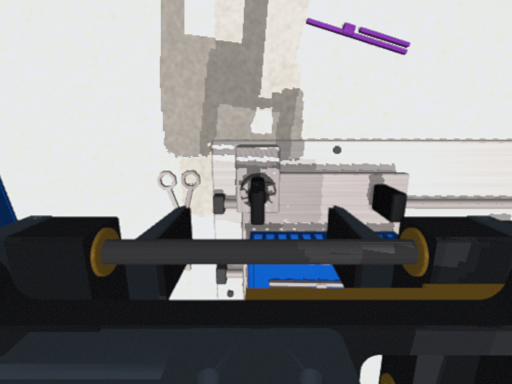

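The wrist view shows the knob at (258,198) and the handle at (390,203). The knob top is at (527.9, −27.4), its size checks out, and the yaw is about 0.08. I descend and grip.

```bash
python3 -m pendant '[[[9,0.27,2,0,0],[9,0.27,4.5,0.03,0],[6,0.27,7,0.03,0],[5,0.27,9,0.03,0],[5,0.27,10.1,0.03,0],[4,0.27,10.1,0.03,0],[3,0.27,10.1,0.03,0],[2.4,0.27,10.1,0.03,0],[2.4,0.27,10.1,0.03,0],[2.0,0.27,10.1,0.03,0],[1.8,0.27,10.1,0.03,0],[1.6,0.27,10.1,0.03,0],[1.2,0.27,10.1,0.03,0],[0.8,0.27,10.1,0.03,0],[0.8,0.27,10.1,0.03,0],[0.8,0.27,10.1,0.03,0]]]' 20; python3 -c "
from h import *
s=sense();print(s['torque'],s['contact_force'])"
```

```text
clock: 3.15
position: [528.9, -28.9, 99.1]
eef_rot: [-1.571, -0.069, 0.068]
contact_force: [-0.7, -4.1, 2.5]
opening: 0.15
[-0.9616  0.0691 -0.0237] [-0.6855 -4.1391  2.4733]
```

```bash
python3 -m pendant '[[[0.8,0,-0.3,-0.05,0],[0.8,0,-0.6,-0.08,0],[0.8,0,-0.9,-0.1,0],[0.8,0,-1.2,-0.1,0],[0.8,0,-1.5,-0.1,0],[0.8,0,-1.5,-0.1,0],[0.8,0,-1.5,-0.1,0]]]' 22; python3 -c "
from h import *
s=sense();print(s['position'],s['torque'],s['contact_force'])"
```

```text
clock: 3.73
position: [528.9, -29.0, 113.6]
eef_rot: [-1.57, -0.068, 0.068]
contact_force: [3.6, -3.9, -10.1]
opening: 0.153
[528.8609 -28.9767 113.5922] [-0.7857 -0.6777 -0.0111] [  3.5516  -3.8932 -10.1229]
```

```bash
python3 -m pendant '[[[0.8,0,0,0,0.08],[0.8,0,0,0,0.16],[0.8,0,0,0,0.24],[0.8,0,0,0,0.32],[0.8,0,0,0,0.4],[0.8,0,0,0,0.46],[0.8,0,0,0,0.52],[0.8,0,0,0,0.57],[0.8,0,0,0,0.6],[0.8,0,0,0,0.6],[0.8,0,0,0,0.6]]]'
cat > st.py <<'E'
from h import *
s=sense();A=R.from_rotvec(s['eef_rot']).as_matrix();print(s['clock'],s['position'],"yaw",np.arctan2(A[1,0],A[0,0]),"T",s['torque'],"F",s['contact_force'],"op",s['opening']*91)
E
python3 st.py
```

```text
clock: 4.65
position: [528.8, -29.3, 113.4]
eef_rot: [-1.534, 0.402, -0.403]
contact_force: [2.9, -4.9, -10.8]
opening: 0.152
4.65 [528.8478 -29.3    113.4463] yaw -0.5134714707292266 T [-1.1207 -0.7131 -0.023 ] F [  2.8662  -4.9257 -10.8177] op 13.822685926240888
```

```bash
cat > chk.py <<'E'
from h import *
import sys
s=sense();A=R.from_rotvec(s['eef_rot']).as_matrix();print("yaw %.4f Tz %.3f F"%(np.arctan2(A[1,0],A[0,0]),s['torque'][2]),s['contact_force'])
sys.exit(abs(s['torque'][2]+.02)>.07)
E
M='python3 -m pendant'
$M '[[[0.8,0,0,0,0.02],[0.8,0,0,0,0.04],[0.8,0,0,0,0.04]]]' >/dev/null && python3 chk.py &&
$M '[[[0.8,0,0,0,0.02],[0.8,0,0,0,0.04],[0.8,0,0,0,0.04]]]' >/dev/null && python3 chk.py &&
$M '[[[0.8,0,0,0,0.02],[0.8,0,0,0,0.04],[0.8,0,0,0,0.04]]]' >/dev/null && python3 chk.py &&
$M '[[[0.8,0,0,0,0.02],[0.8,0,0,0,0.04],[0.8,0,0,0,0.04]]]' >/dev/null && python3 chk.py &&
$M '[[[0.8,0,0,0,0.02],[0.8,0,0,0,0.04],[0.8,0,0,0,0.04]]]' >/dev/null && python3 chk.py &&
$M '[[[0.8,0,0,0,0.02],[0.8,0,0,0,0.04],[0.8,0,0,0,0.04]]]' >/dev/null && python3 chk.py; python3 st.py
```

```text
yaw -0.5541 Tz -0.007 F [  3.2882  -4.9774 -11.2224]
4.9 [528.8303 -29.3102 113.4366] yaw -0.5541100058451001 T [-1.1568 -0.6941 -0.0068] F [  3.2882  -4.9774 -11.2224] op 14.267408476862945False
```

```bash
sed -i 's/sys.exit(\(.*\))$/sys.exit(int(\1))/' chk.py
M='python3 -m pendant'
$M '[[[0.8,0,0,0,0.02],[0.8,0,0,0,0.04],[0.8,0,0,0,0.04]]]' >/dev/null && python3 chk.py &&
$M '[[[0.8,0,0,0,0.02],[0.8,0,0,0,0.04],[0.8,0,0,0,0.04]]]' >/dev/null && python3 chk.py &&
$M '[[[0.8,0,0,0,0.02],[0.8,0,0,0,0.04],[0.8,0,0,0,0.04]]]' >/dev/null && python3 chk.py &&
$M '[[[0.8,0,0,0,0.02],[0.8,0,0,0,0.04],[0.8,0,0,0,0.04]]]' >/dev/null && python3 chk.py &&
$M '[[[0.8,0,0,0,0.02],[0.8,0,0,0,0.04],[0.8,0,0,0,0.04]]]' >/dev/null && python3 chk.py &&
$M '[[[0.8,0,0,0,0.02],[0.8,0,0,0,0.04],[0.8,0,0,0,0.04]]]' >/dev/null && python3 chk.py; python3 st.py
```

```text
yaw -0.5941 Tz -0.069 F [ 3.1267 -6.4082 -9.2326]
yaw -0.6340 Tz -0.025 F [  2.8132  -5.6776 -11.4788]
yaw -0.6740 Tz 0.017 F [  2.6719  -5.1515 -11.045 ]
yaw -0.7140 Tz 0.047 F [ 3.5914 -4.7913 -9.7269]
yaw -0.7540 Tz -0.028 F [ 2.9869 -5.5853 -9.5879]
yaw -0.7940 Tz 0.017 F [  3.3954  -6.2182 -11.1313]
6.4 [528.7905 -29.4353 113.4226] yaw -0.7940243019560895 T [-1.1508 -0.7419  0.0172] F [  3.3954  -6.2182 -11.1313] op 13.99195270109675
```

```bash
sed -i "s/abs(s\['torque'\]\[2\]+.02)>.07/s['torque'][2]>.08/" chk.py
M='python3 -m pendant'
$M '[[[0.8,0,0,0,0.02],[0.8,0,0,0,0.04],[0.8,0,0,0,0.04]]]' >/dev/null && python3 chk.py &&
$M '[[[0.8,0,0,0,0.02],[0.8,0,0,0,0.04],[0.8,0,0,0,0.04]]]' >/dev/null && python3 chk.py &&
$M '[[[0.8,0,0,0,0.02],[0.8,0,0,0,0.04],[0.8,0,0,0,0.04]]]' >/dev/null && python3 chk.py &&
$M '[[[0.8,0,0,0,0.02],[0.8,0,0,0,0.04],[0.8,0,0,0,0.04]]]' >/dev/null && python3 chk.py &&
$M '[[[0.8,0,0,0,0.02],[0.8,0,0,0,0.04],[0.8,0,0,0,0.04]]]' >/dev/null && python3 chk.py &&
$M '[[[0.8,0,0,0,0.02],[0.8,0,0,0,0.04],[0.8,0,0,0,0.04]]]' >/dev/null && python3 chk.py; python3 st.py
```

```text
yaw -0.8340 Tz -0.069 F [  2.8533  -5.993  -10.2824]
yaw -0.8739 Tz 0.028 F [ 1.9531 -5.2709 -9.6283]
yaw -0.9139 Tz 0.036 F [  2.7462  -5.6417 -10.151 ]
yaw -0.9539 Tz -0.007 F [ 3.113  -6.0809 -9.7844]
yaw -0.9938 Tz -0.016 F [  3.0879  -6.0453 -11.0391]
yaw -1.0339 Tz -0.039 F [  3.5086  -5.6549 -10.8045]
7.9 [528.6645 -29.5114 113.3851] yaw -1.0338849591060155 T [-1.2348 -0.6413 -0.0394] F [  3.5086  -5.6549 -10.8045] op 14.135725420543277
```

```bash
M='python3 -m pendant'
$M '[[[0.8,0,0,0,0.02],[0.8,0,0,0,0.04],[0.8,0,0,0,0.04]]]' >/dev/null && python3 chk.py &&
$M '[[[0.8,0,0,0,0.02],[0.8,0,0,0,0.04],[0.8,0,0,0,0.04]]]' >/dev/null && python3 chk.py &&
$M '[[[0.8,0,0,0,0.02],[0.8,0,0,0,0.04],[0.8,0,0,0,0.04]]]' >/dev/null && python3 chk.py &&
$M '[[[0.8,0,0,0,0.02],[0.8,0,0,0,0.04],[0.8,0,0,0,0.04]]]' >/dev/null && python3 chk.py &&
$M '[[[0.8,0,0,0,0.02],[0.8,0,0,0,0.04],[0.8,0,0,0,0.04]]]' >/dev/null && python3 chk.py &&
$M '[[[0.8,0,0,0,0.02],[0.8,0,0,0,0.04],[0.8,0,0,0,0.04]]]' >/dev/null && python3 chk.py; python3 st.py
```

```text
yaw -1.0739 Tz 0.015 F [  3.1278  -5.7475 -10.7159]
yaw -1.1139 Tz 0.007 F [ 3.3082 -5.335  -9.2605]
yaw -1.1538 Tz 0.014 F [  3.3427  -6.8432 -10.6664]
yaw -1.1939 Tz -0.021 F [  3.1619  -5.9634 -10.3821]
yaw -1.2339 Tz -0.014 F [  3.5228  -5.7375 -10.7842]
yaw -1.2739 Tz 0.026 F [ 3.1642 -6.502  -9.8694]
9.4 [528.5585 -29.587  113.3711] yaw -1.2738745605342552 T [-1.322  -0.5987  0.0262] F [ 3.1642 -6.502  -9.8694] op 13.835072265104877
```

```bash
M='python3 -m pendant'
$M '[[[0.8,0,0,0,0.015],[0.8,0,0,0,0.03],[0.8,0,0,0,0.03]]]' >/dev/null && python3 chk.py &&
$M '[[[0.8,0,0,0,0.015],[0.8,0,0,0,0.03],[0.8,0,0,0,0.03]]]' >/dev/null && python3 chk.py &&
$M '[[[0.8,0,0,0,0.015],[0.8,0,0,0,0.03],[0.8,0,0,0,0.03]]]' >/dev/null && python3 chk.py &&
$M '[[[0.8,0,0,0,0.015],[0.8,0,0,0,0.03],[0.8,0,0,0,0.03]]]' >/dev/null && python3 chk.py ; python3 st.py
```

```text
yaw -1.3037 Tz 0.000 F [ 2.8284 -6.3279 -9.7087]
yaw -1.3336 Tz -0.028 F [  2.3081  -6.0306 -11.1157]
yaw -1.3630 Tz 0.175 F [  3.5061  -6.1862 -10.6422]
10.15 [528.5266 -29.5954 113.3792] yaw -1.3630036638701784 T [-1.3401 -0.5475  0.1746] F [  3.5061  -6.1862 -10.6422] op 13.986630143001564
```

The wall was met at 0.17 N·m. I back off into the notch's play and ease down.

```bash
M='python3 -m pendant'
$M '[[[0.8,0,0,0,-0.04],[0.8,0,0,0,-0.04],[0.8,0,0.2,0,-0.04],[0.8,0,0.4,0,-0.04],[0.8,0,0.4,0,-0.04]]]' >/dev/null && python3 st.py &&
$M '[[[0.8,0,0.1,0,0],[0.8,0,0.1,0,0]]]' >/dev/null && python3 st.py &&
$M '[[[0.8,0,0.1,0,0],[0.8,0,0.1,0,0]]]' >/dev/null && python3 st.py
```

```text
10.5667 [528.5024 -29.5851 109.2005] yaw -1.323123526725365 T [-1.3797 -0.6029 -0.0018] F [ 2.8691 -6.2635 -9.3852] op 13.72576836797727
10.7333 [528.5294 -29.5764 108.397 ] yaw -1.323058478979652 T [-1.3638 -0.5394 -0.0475] F [ 2.3261 -6.7098 -8.8288] op 13.838256556461307
10.9 [528.5426 -29.5868 107.4476] yaw -1.323064858043803 T [-1.341  -0.5241 -0.0353] F [ 2.097  -6.2401 -8.5516] op 13.91327116059234
```

```bash
M='python3 -m pendant'
$M '[[[0.8,0,0.06,0,0],[0.8,0,0.06,0,0]]]' >/dev/null && python3 st.py &&
$M '[[[0.8,0,0.06,0,0],[0.8,0,0.06,0,0]]]' >/dev/null && python3 st.py
```

```text
11.0667 [528.5301 -29.6185 107.2083] yaw -1.32315102055037 T [-1.3406 -0.3623 -0.0132] F [ 1.6958 -5.992  -7.581 ] op 13.868410241886611
11.2333 [528.5432 -29.6231 107.1189] yaw -1.3231245029284406 T [-1.2829 -0.2112 -0.0169] F [ 1.1092 -5.5059 -4.1185] op 13.498407917342652
```

The pin is seated: the load dropped to 4 N with no further motion. I release, rise, and turn back.

```bash
python3 -m pendant '[[[2,0,0,0,0],[3,0,0,0,0],[4,0,0,0,0],[5,0,0,0,0],[5.5,0,0,0,0],[5.5,0,-1,0,0],[5.5,0,-3,0,0],[5.5,0,-6,0,0],[5.5,0,-9,0,0],[5.5,0,-9,0,-0.12],[5.5,0,-9,0,-0.24],[5.5,0,-9,0,-0.36],[5.5,0,-9,0,-0.48],[5.5,0,-9,0,-0.6],[5.5,0,-9,0,-0.72],[5.5,0,-9,0,-0.84],[5.5,0,-9,0,-0.96],[5.5,0,-9,0,-1.08],[5.5,0,-9,0,-1.2],[5.5,0,-9,0,-1.32]]]'; python3 -m pendant '[[[5.5,0,0,0,-0.08],[5.5,0,0,0,-0.08]]]'
python3 - <<'E'
from h import *
s=sense();A=R.from_rotvec(s['eef_rot']).as_matrix()
p,d=capture("wrist");P=points("wrist",d,s)
cv2.imwrite("pics/w2.png",p[100:290,150:460,::-1].repeat(2,0).repeat(2,1))
dark=(p.max(2)<60)
for b in blobs(dark&(P[...,2]>50)&(P[...,2]<135),40):
    t=b&(P[...,2]>np.percentile(P[b][:,2],80)-4)
    print(t.sum(),cv2.minAreaRect(P[t][:,:2].astype(np.float32)),np.median(P[t],0))
print(s['position'],"yaw",np.arctan2(A[1,0],A[0,0]),"shift cm",A.T@(np.array([525.4,116.4,82])-s['position'])/10)
E
```

```text
clock: 12.9
position: [528.9, -28.7, 197.6]
eef_rot: [-1.57, -0.002, 0.001]
contact_force: [1.2, -0.6, -0.2]
opening: 0.603
clock: 13.07
position: [528.9, -28.8, 197.5]
eef_rot: [-1.57, -0.061, 0.06]
contact_force: [-0.3, 0.0, 0.0]
opening: 0.599
646 ((527.8157958984375, -28.202917098999023), (13.269959449768066, 42.165733337402344), 14.418752670288086) [527.2355 -28.1842 118.1715]
418 ((524.6519775390625, 116.28594207763672), (28.801456451416016, 14.590888977050781), 3.4386043548583984) [523.9967 115.3615  91.4596]
[528.913  -28.7922 197.5218] yaw 0.07740934724273921 shift cm [ 0.7638 11.5556 14.5006]
```

View pics/w2.png

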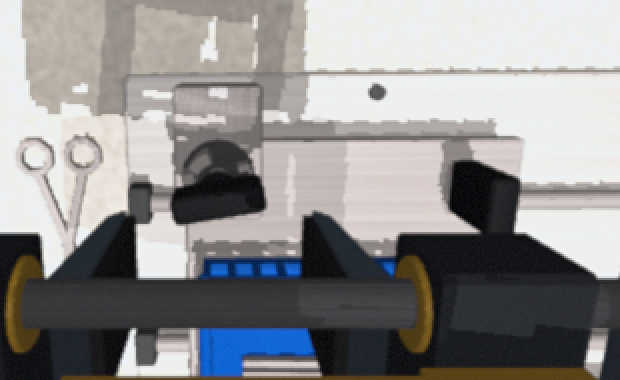

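The crop shows the knob parked and turned crosswise at (220,200). Its top is at 118 mm, so the lift is about 8 mm, and the twist is about 1.40. The handle is at (485,195). I move to the handle and grip it.

```bash
python3 -m pendant '[[[5.5,0.3,0,3,0],[5.5,0.5,0,6,0],[5.5,0.7,0,9,0],[5.5,0.75,1,12,0],[5.5,0.75,3,14.5,0],[5.5,0.75,6,14.5,0],[5.5,0.75,9,14.5,0],[5.5,0.75,11.5,14.5,0],[5.5,0.75,12.2,14.5,0],[4,0.75,12.2,14.5,0],[3,0.75,12.2,14.5,0],[2.4,0.75,12.2,14.5,0],[2.0,0.75,12.2,14.5,0],[1.6,0.75,12.2,14.5,0],[1.2,0.75,12.2,14.5,0],[1,0.75,12.2,14.5,0],[1,0.75,12.2,14.5,0]]]' 20; python3 st.py
python3 - <<'E'
from h import *
f=np.load("top0.npz");p=f['p']
b=toworld("top",[155+297/4.8,165+195/4.8],36)[0];k=toworld("top",[155+122/4.8,165+208/4.8],47)[0];print(b,k)
E
```

```text
clock: 14.53
position: [525.8, 116.3, 75.6]
eef_rot: [-1.57, -0.062, 0.059]
contact_force: [-1.3, -0.3, 4.7]
opening: 0.173
14.5333 [525.7647 116.3187  75.6101] yaw 0.07731031847122702 T [0.0767 0.1006 0.4388] F [-1.3059 -0.2758  4.741 ] op 15.704464030744587
[584.6099 161.4764  36.    ] [574.5644 283.0185  47.    ]
```

```bash
M='python3 -m pendant'
$M '[[[1,0,0,0.1,0],[1,0,0,0.3,0],[1,0,0,0.6,0],[1,0,0,1.0,0]]]' >/dev/null; python3 st.py
$M '[[[1,0,0,0.4,0],[1,0,0,0.9,0],[1,0,0,1.4,0],[1,0,0,1.9,0],[1,0,0,2.4,0],[1,0,0,2.8,0],[1,0,0,3.0,0],[1,0,0,3.0,0]]]' >/dev/null; python3 st.py
```

```text
14.8667 [525.0075 125.3645  75.613 ] yaw 0.0773932143787229 T [-0.3812  0.0693  0.4291] F [-0.3772 -4.5802  5.6512] op 15.829974323351776
15.5333 [522.4115 156.108   75.6491] yaw 0.07766001706377927 T [-0.0339  0.2163  0.3977] F [-1.0331 -0.8334  6.7742] op 16.17224669380602
```

```bash
M='python3 -m pendant'
$M '[[[1,0,0,0.2,0],[1,0,0,0.5,0],[1,0,0,1.0,0],[1,0,0,1.5,0],[1,0,0,2.0,0],[1,0,0,2.5,0],[1,0,0,3.0,0],[1,0,0,3.5,0],[1,0,0,4.0,0],[1,0,0,4.4,0],[1,0,0,4.7,0],[1,0,0,4.8,0]]]' >/dev/null; python3 st.py
cat > fchk.py <<'E'
from h import *
import sys
s=sense();A=R.from_rotvec(s['eef_rot']).as_matrix();f=A.T@s['contact_force']
print("%.2f slid %.2f Ftool"%(s['clock'],A[:,2]@(s['position']-[525.8,116.3,75.6])),f);sys.exit(int(f[2]<-float(sys.argv[1])))
E
for i in 1; do
$M '[[[1,0,0,0.2,0],[1,0,0,0.4,0],[1,0,0,0.6,0]]]' >/dev/null; python3 fchk.py 7 &&
$M '[[[1,0,0,0.15,0],[1,0,0,0.3,0]]]' >/dev/null; python3 fchk.py 7 &&
$M '[[[1,0,0,0.15,0],[1,0,0,0.3,0]]]' >/dev/null; python3 fchk.py 7 &&
$M '[[[1,0,0,0.15,0],[1,0,0,0.3,0]]]' >/dev/null; python3 fchk.py 7; done
```

```text
16.5333 [518.3821 203.703   75.597 ] yaw 0.0777636886868691 T [-0.3332  0.2229  0.3804] F [-2.2548 -3.4822  7.138 ] op 16.03766845079246
16.78 slid 93.32 Ftool [-2.925  -7.2532 -2.7099]
16.95 slid 96.34 Ftool [-3.1186 -8.3493 -3.2882]
17.12 slid 99.30 Ftool [-1.7685 -7.0443 -3.8229]
17.28 slid 102.31 Ftool [-3.9045 -8.273  -3.0768]
```

```bash
M='python3 -m pendant'; exec 2>&1
$M '[[[1,0,0,0.1,0],[1,0,0,0.2,0]]]' >/dev/null && python3 fchk.py 6 &&
$M '[[[1,0,0,0.1,0],[1,0,0,0.2,0]]]' >/dev/null && python3 fchk.py 6 &&
$M '[[[1,0,0,0.1,0],[1,0,0,0.2,0]]]' >/dev/null && python3 fchk.py 6 &&
$M '[[[1,0,0,0.1,0],[1,0,0,0.2,0]]]' >/dev/null && python3 fchk.py 6 &&
$M '[[[1,0,0,0.1,0],[1,0,0,0.2,0]]]' >/dev/null && python3 fchk.py 6 &&
$M '[[[1,0,0,0.07,0],[1,0,0,0.15,0]]]' >/dev/null && python3 fchk.py 6 &&
$M '[[[1,0,0,0.07,0],[1,0,0,0.15,0]]]' >/dev/null && python3 fchk.py 6 &&
$M '[[[1,0,0,0.07,0],[1,0,0,0.15,0]]]' >/dev/null && python3 fchk.py 6 &&
$M '[[[1,0,0,0.07,0],[1,0,0,0.15,0]]]' >/dev/null && python3 fchk.py 6 &&
$M '[[[1,0,0,0.07,0],[1,0,0,0.15,0]]]' >/dev/null && python3 fchk.py 6
```

```text
17.45 slid 104.34 Ftool [-3.111  -8.383  -2.7801]
17.62 slid 106.29 Ftool [-2.4301 -7.8403 -2.6831]
17.78 slid 108.31 Ftool [-1.9305 -8.4503 -3.4549]
17.95 slid 110.30 Ftool [-3.0755 -7.9209 -2.2073]
18.12 slid 112.28 Ftool [-2.9824 -8.3265 -3.5308]
18.28 slid 113.81 Ftool [-3.7586 -7.2011 -3.2068]
18.45 slid 115.29 Ftool [-3.0076 -8.086  -2.552 ]
18.62 slid 116.79 Ftool [-3.0797 -7.7003 -3.8306]
18.78 slid 118.29 Ftool [-3.5058 -7.4932 -2.77  ]
18.95 slid 119.75 Ftool [-3.5714 -7.9101 -3.3552]
```

```bash
M='python3 -m pendant'; exec 2>&1
$M '[[[1,0,0,0.05,0],[1,0,0,0.1,0]]]' >/dev/null && python3 fchk.py 6 &&
$M '[[[1,0,0,0.05,0],[1,0,0,0.1,0]]]' >/dev/null && python3 fchk.py 6 &&
$M '[[[1,0,0,0.05,0],[1,0,0,0.1,0]]]' >/dev/null && python3 fchk.py 6 &&
$M '[[[1,0,0,0.05,0],[1,0,0,0.1,0]]]' >/dev/null && python3 fchk.py 6 &&
$M '[[[1,0,0,0.05,0],[1,0,0,0.1,0]]]' >/dev/null && python3 fchk.py 6 &&
$M '[[[1,0,0,0.05,0],[1,0,0,0.1,0]]]' >/dev/null && python3 fchk.py 6 &&
$M '[[[1,0,0,0.05,0],[1,0,0,0.1,0]]]' >/dev/null && python3 fchk.py 6 &&
$M '[[[1,0,0,0.05,0],[1,0,0,0.1,0]]]' >/dev/null && python3 fchk.py 6 &&
$M '[[[1,0,0,0.05,0],[1,0,0,0.1,0]]]' >/dev/null && python3 fchk.py 6 &&
$M '[[[1,0,0,0.05,0],[1,0,0,0.1,0]]]' >/dev/null && python3 fchk.py 6
```

```text
19.12 slid 120.82 Ftool [-3.1529 -7.4623 -2.7922]
19.28 slid 121.80 Ftool [-3.1777 -7.7683 -2.5514]
19.45 slid 122.82 Ftool [-3.4047 -8.255  -3.3257]
19.62 slid 123.77 Ftool [-3.6405 -8.5087 -3.0921]
19.78 slid 124.78 Ftool [-2.9687 -7.8019 -2.7588]
19.95 slid 125.81 Ftool [-3.8363 -7.6829 -3.2931]
20.12 slid 126.82 Ftool [-3.2798 -7.2444 -2.818 ]
20.28 slid 127.79 Ftool [-3.5783 -7.4326 -2.9199]
20.45 slid 128.23 Ftool [-3.1861 -8.5742 -6.8536]
```

Contact came at about 128 mm. I press up in small steps to about 13 N at the tool (10 N plus friction).

```bash
M='python3 -m pendant'; exec 2>&1
$M '[[[1,0,0,0.04,0],[1,0,0,0.04,0]]]' >/dev/null && python3 fchk.py 11.5 &&
$M '[[[1,0,0,0.04,0],[1,0,0,0.04,0]]]' >/dev/null && python3 fchk.py 11.5 &&
$M '[[[1,0,0,0.04,0],[1,0,0,0.04,0]]]' >/dev/null && python3 fchk.py 11.5 &&
$M '[[[1,0,0,0.04,0],[1,0,0,0.04,0]]]' >/dev/null && python3 fchk.py 11.5
```

```text
20.62 slid 128.23 Ftool [-2.6432 -8.6947 -6.1649]
20.78 slid 128.24 Ftool [-3.3452 -8.3735 -7.7095]
20.95 slid 128.25 Ftool [-2.986  -9.2003 -8.3119]
21.12 slid 128.26 Ftool [-2.607  -8.8481 -9.8994]
```

```bash
M='python3 -m pendant'; exec 2>&1
$M '[[[1,0,0,0.05,0],[1,0,0,0.05,0]]]' >/dev/null && python3 fchk.py 12.5 &&
$M '[[[1,0,0,0.05,0],[1,0,0,0.05,0]]]' >/dev/null && python3 fchk.py 12.5 &&
$M '[[[1,0,0,0.03,0],[1,0,0,0.03,0]]]' >/dev/null && python3 fchk.py 12.5
$M '[[[1,0,0,0,0],[1,0,0,0,0],[1,0,0,0,0],[1,0,0,0,0],[1,0,0,0,0],[1,0,0,0,0],[1,0,0,0,0],[1,0,0,0,0]]]' >/dev/null; python3 fchk.py 14; python3 st.py
```

```text
21.28 slid 128.29 Ftool [ -2.8431  -9.6259 -11.309 ]
21.45 slid 128.27 Ftool [ -1.6735  -9.8926 -14.4917]
22.12 slid 128.29 Ftool [ -1.5063  -8.8735 -13.3384]
22.1167 [514.892  244.1281  75.5432] yaw 0.07840768671727918 T [-1.8686  0.0236  0.3232] F [ -0.4489 -13.3548   8.9649] op 15.893085231905454
```

```bash
M='python3 -m pendant'; exec 2>&1
$M '[[[1,0,0,-0.1,0],[1,0,0,-0.2,0],[1,0,0,-0.2,0]]]' >/dev/null; python3 fchk.py 14
$M '[[[2,0,0,0,0],[2.6,0,0,0,0],[3.4,0,0,0,0],[4,0,0,0,0],[4,0,0,0,0],[4,0,0,0,0],[4,0,-1,0,0],[4,0,-3,0,0],[4,0,-6,0,0],[4,0,-10,0,0],[4,0,-13,0,0],[4,0,-13,-4,0],[4,0,-13,-8,0],[4,0,-13,-12,0],[4,0,-13,-12,0],[4,0,-13,-12,0]]]'
python3 - <<'E'
from h import *
s=sense();p,d=capture("top");t,_=capture("scene");P=points("top",d)
print(s['contact_force'],s['clock'])
w,_=capture("wrist")
img=np.hstack([cv2.resize(x[:,:,::-1],(400,300),interpolation=cv2.INTER_AREA) for x in(cv2.resize(p[165:255,155:320],None,fx=3,fy=3,interpolation=cv2.INTER_CUBIC),t[150:330,190:400])])
cv2.imwrite("pics/end.png",np.vstack([img,np.hstack([cv2.resize(w[:,:,::-1],(400,300)),np.zeros((300,400,3),np.uint8)])]))
E
```

```text
22.37 slid 128.24 Ftool [-1.8854 -8.2453 -5.7204]
clock: 23.7
position: [524.7, 124.8, 205.6]
eef_rot: [-1.569, -0.058, 0.056]
contact_force: [0.4, 0.3, 0.1]
opening: 0.439
[0.3995 0.3243 0.1465] 23.7
```

View pics/end.png

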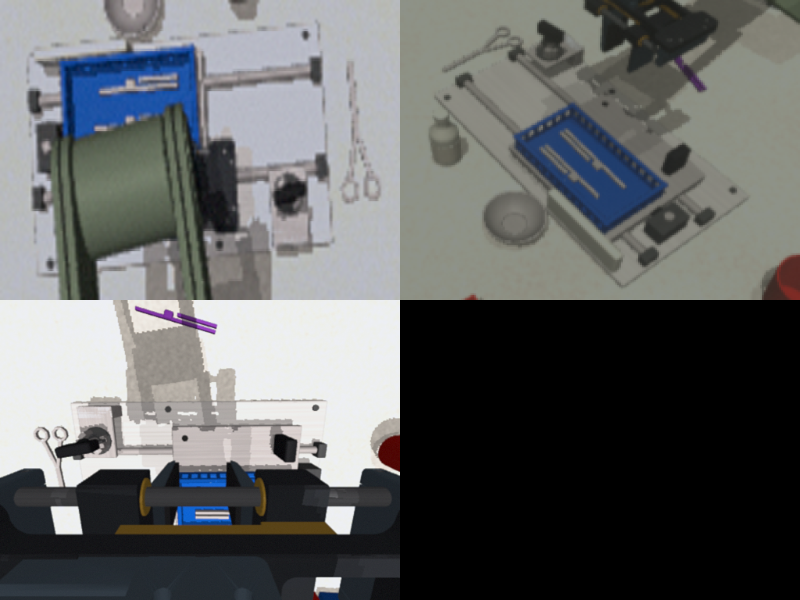

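The final picture shows the carriage against the stop at (665,215), the knob still parked crosswise at (550,35), and the forceps still in the tray. I do a last numeric check and hand in.

Run:
```python
from h import *
s=sense();p,d=capture("wrist");P=points("wrist",d,s)
for b in blobs((p.max(2)<60)&(P[...,2]>60)&(P[...,2]<135),40):
    t=b&(P[...,2]>np.percentile(P[b][:,2],80)-4)
    print(t.sum(),cv2.minAreaRect(P[t][:,:2].astype(np.float32)),np.median(P[t],0))
print(hand_in())
```

```text
398 ((514.2188110351562, 244.0667724609375), (30.072601318359375, 13.932463645935059), 5.740771770477295) [513.8906 243.4861  91.5411]
642 ((527.9866943359375, -26.39824104309082), (14.121100425720215, 42.56543731689453), 14.389568328857422) [527.3174 -25.51   118.0261]
the job is handed in; nothing more can be done
None
```

The plunger is parked in its rest notch and the carriage is home against the stop block. I handed the job in at about 24 s; no verdict was reported.

- **Plunger:** I lifted the knob about 14.5 mm and turned it clockwise until it met the stopping wall, where the reading was about 0.17 N·m. I then backed off 0.04 rad, let it down into the notch and released it. The last look has the bar's top at 118.0 mm, against 110.3 mm at the start. That puts the lift at about 8 mm (parked) and the twist at about 1.40 rad.
- **Carriage:** I slid it by the handle until it met the stop at about 128 mm. I pressed with 13–14 N at the tool for about 0.7 s. Taking off roughly 3 N of sliding friction leaves about 10–11 N on the stop, though I did not measure the stop force directly. I eased off before letting go, and the handle is still 128 mm along.
- **Surroundings:** The final pictures show the forceps still in the tray and nothing visibly disturbed. The gripper was clear, with the wrist force near zero.
- **One disagreement:** From the first top view I estimated a gap of about 121 mm to the stop, but contact came at 128 mm. I trusted the contact.

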